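# Pack the cookie stamps into their round tin

### The job

Put the cookie stamps away: all seven belong in the round tin, knobs up, standing flat on its floor, one in the middle and six round it, so shift the ones already in it together where they waste room. The toppled stamp must first be stood upright on the worktop and let go, then taken afresh by its knob and packed. Do not knock over any of the six standing stamps, and leave the stapler, shaker, bell and sachets where they are.

Things in the scene. Friction and masses are not known exactly. Their poses are not given: they have to be found in the camera images.
- tin: shallow blue round tin with a brass rim, open at the top, fixed to the worktop (it does not slide). Outside 150 mm across, inside about 144 mm across, floor 3 mm thick, rim 26 mm above the worktop. Origin: centre of its underside, on the worktop; z up. It has just room for seven stamps, one in the middle and six round it (about 47 mm from the middle, 60 degrees apart).
- stamp_1: cookie stamp, standing near the middle of the tin. All 7 alike, 62.5 mm high: steel base, widest 46 mm across from 4 to 8 mm up (foot bevelled to 40 mm, sloping in to 30 mm at 15 mm up); on it a coaxial straight round wooden knob 20 mm thick, from 15 to 62.5 mm up. Origin: centre of the foot's underside; z along the knob.
- stamp_2: cookie stamp, standing in the tin against the wall. Shape and origin as stamp_1. It slides on the tin's floor when pushed.
- stamp_3: cookie stamp, standing in the tin against the wall, away from its neighbours, so that it blocks a place. Shape and origin as stamp_1. It slides on the tin's floor when pushed.
- stamp_4: cookie stamp, standing in the tin against the wall. Shape and origin as stamp_1. It slides on the tin's floor when pushed.
- stamp_5: cookie stamp, standing in the tin against the wall. Shape and origin as stamp_1. It slides on the tin's floor when pushed.
- stamp_6: cookie stamp, standing upright on the worktop beside the tin. Shape and origin as stamp_1.
- stamp_7: cookie stamp, lying toppled on the worktop beside the tin, on its base's widest part and its knob's end; z points away from the robot within 45 degrees, dipping 14 degrees (origin 24 mm up). Shape and origin as stamp_1. About 120 g, centre of mass 12 mm up: let go on the edge of its foot, leaning under 50 degrees, it rocks upright.
- stapler: dark red stapler with a black foot, 130x32x34 mm, loose on the worktop, to be left alone; origin: centre of its underside (at the start)
- salt_shaker: grey salt shaker, 44x44x90 mm, loose on the worktop, to be left alone; origin: centre of its underside (at the start)
- service_bell: white service bell on a black foot, 80x80x58 mm, loose on the worktop, to be left alone; origin: centre of its underside (at the start)
- sugar_1: white sugar sachet, 64x31x9 mm, loose on the worktop, to be left alone; origin: centre of its underside (at the start)
- sugar_2: brown sugar sachet, 64x31x8 mm, loose on the worktop, to be left alone; origin: centre of its underside (at the start)

How it is judged (in metres and radians):
On the way:
1. the toppled stamp stands upright on the worktop, let go (angle between stamp_7's own z axis and vertical below 0.08 rad and height (world z) of stamp_7 below 0.002 m and horizontal distance between stamp_7 and tin above 0.09 m and contact force between stamp_7 and the arm below 0.05 N and contact force between stamp_7 and the fingers below 0.05 N and linear speed of stamp_7 below 0.03 m/s), for 0.2 s.
At the end, for the whole second after the job is handed in: all seven stamps stand in the tin at rest and released: each within 54 mm of the tin's middle, its foot on the tin's floor (1 to 6 mm above the underside of the tin) and its axis within 4 degrees of upright; seven fit so only as one in the middle and six round it (horizontal distance between each of stamp_1, stamp_2, stamp_3, stamp_4, stamp_5, stamp_6, stamp_7 and tin below 0.054 m and z of stamp_1 in the frame of tin between 0.001 and 0.006 m and angle between each of stamp_1, stamp_2, stamp_3, stamp_4, stamp_5, stamp_6, stamp_7's own z axis and vertical below 0.07 rad and linear speed of each of stamp_1, stamp_2, stamp_3, stamp_4, stamp_5, stamp_6, stamp_7 below 0.02 m/s and z of stamp_2 in the frame of tin between 0.001 and 0.006 m and z of stamp_3 in the frame of tin between 0.001 and 0.006 m and z of stamp_4 in the frame of tin between 0.001 and 0.006 m and z of stamp_5 in the frame of tin between 0.001 and 0.006 m and z of stamp_6 in the frame of tin between 0.001 and 0.006 m and z of stamp_7 in the frame of tin between 0.001 and 0.006 m); the robot touches nothing.
It fails at once if one of the stamps that stood at the start is knocked over (leans more than 45 degrees) (angle between any of stamp_1, stamp_2, stamp_3, stamp_4, stamp_5, stamp_6's own z axis and vertical above 0.785 rad).
It fails at once if the stapler, shaker, bell or a sachet is shifted by more than 30 mm (distance of any of stapler, salt_shaker, service_bell, sugar_1, sugar_2 from where it was at the start of the episode above 0.03 m).
It also fails if it takes over 72 s, if anything falls off the work surface, if the arm or the gripper's body presses on something with over 40 N, if the wrist force passes 120 N, or if a joint passes its speed limit or range.

### The arm

A 6-joint arm with a two-finger parallel gripper is mounted at the origin on a cart in front of the work surface, level with it; the furniture and walls round the work are solid. World frame = base frame: x ahead of the robot, y to its left, z up, the work surface at z = 0. Lengths are in mm, angles in rad, forces in N, time in s.
With the tool pointing down it reaches from about 350 to 875 mm from the base axis. Payload 4.2 kg.
Tool frame: the origin (TCP) lies midway between the tips of the shut fingers; the grasp point (between the pads) lies 19 mm behind it; z points along the fingers, y is the line along which they close (so a half turn about z gives the same grasp; the last joint's range is limited). The gripper opens to 85 mm and grips with 20 to 120 N. Pads are 22 mm wide; open, the fingers measure 114 mm over their backs; the gripper's body (76 mm by 85 mm) begins 54 mm behind the grasp point. The pads swing forward as they close: fully open they stand 13 mm farther back than shut.
Start: joints at [-0.847, 0.385, 0.008, 0, -1.194, -0.259], TCP at [280.164, -558.666, 231.312] pointing down, gripper open.
Joint ranges: [-3.14, 3.14], [-1.21, 2.06], [-1.07, 1.41], [-3.16, 2.05], [-2.99, -0.16], [-3.1, 3.1]. Speed limits (rad/s): [2.79, 2.79, 3.14, 3.14, 3.14, 3.14].

### API

Orientations are given as a unit quaternion [x, y, z, w].
In Python, from bench import read_state, get_image, job_done gives the robot as it stands.
- The arm moves only by the shell command python3 -m jog 'ROWS'. ROWS is JSON, a list of rows, each a list of 3 entries, a list of its own where there are three numbers: the shift along the world's x, y, z scaled (see below), then the turn, a rotation vector about the world's x, y, z scaled (see below), then the gripper's target within -1 to 1 (shut at 1, half-way at 0, fully open at -1). In form: [[[x, y, z], [wx, wy, wz], claw], ...]. A call has 1 to 20 rows; each row is the pose to reach, as a shift and turn from the pose commanded when the call began; what a row does not reach only later rows make up. The controller multiplies each number of a shift by 10 cm and each number of a turn by 120 degrees. A row lasts 1/10 s, in which the tool goes at most 50 mm and 8.59 degrees, less where a joint would pass 70% of its speed; a pose out of reach is approached as far as the arm can. A call with a number of a shift or a turn outside -1 to 1 is refused whole. A call with a gripper value outside its range is refused whole. The fingers move at their own pace and stop on an object; the grip force is fixed at half the most. Time passes only in rows, so rows that repeat a pose let the fingers close. It gives the time, the measured TCP pose, the force, the opening and the grip force at its end, in the units of the state.
- read_state(): the state, without advancing time (a new reading comes with each control period).
- get_image(name): name is "scene" or "top"; returns a dict with "frame" (400x640x3 uint8, red, green, blue), "range_z" (400x640 float32, mm along the optical axis (not along the pixel's ray), 0 where there is no reading), "fx", "fy", "cx", "cy" (pixels), "R" (3x3) and "t" (3): a world point X has camera coordinates R X + t. Camera axes: x right, y down, z forward; pixel columns grow to the right and rows downward; lengths in mm; the calibration is good to about 2 mm. A picture is of the moment at which its call begins.
- job_done(): hands the job in; it is judged then, once.
The state is a dict: "clock": time; "joints": joint angles; "joint_vel": joint speeds; "joint_efforts": joint torques, N m; "position": TCP position; "ee_rot": TCP orientation; "contact_force": force on the tool from outside, world axes, zero at the start; "wrist_torque": the same for the moment, N m; "gripper_width": finger opening in mm; "grasp_force": force on a finger pad.
Only numpy, scipy, OpenCV 4.12 (cv2) and the standard library are available. Lean on these libraries where they do the work, as an engineer would, in place of code of your own. Each camera call takes 0.05 s, during which the arm holds its last target. There are 200 camera calls.

## Working session

There is one attempt and no reset: what is moved stays moved. The work goes in short steps, Python scripts to look and compute and a shell command to move; the robot and the scene stay as the last step left them, time stands still between calls to the robot, and variables do not carry over. Pictures are saved under pics/ and viewed, at most 13 in all, crops included, and the job is handed in when it is done.

```bash
mkdir -p pics; ls; cat > h.py <<'E'
import numpy as np,cv2
from bench import read_state,get_image,job_done
def cloud(d):
    z=d["range_z"].astype(float);v,u=np.indices(z.shape)
    P=np.stack([(u-d["cx"])/d["fx"]*z,(v-d["cy"])/d["fy"]*z,z],-1)
    W=(P-np.array(d["t"]))@np.array(d["R"]); W[z==0]=np.nan
    return W
E
python3 - <<'E'
from h import *
s=read_state();print(s)
for n in("top","scene"):
    d=get_image(n);np.savez(n+"0.npz",**d)
    cv2.imwrite(f"pics/{n}0.png",cv2.resize(d["frame"][...,::-1],(800,500)))
    print(n,d["fx"],d["fy"],d["cx"],d["cy"],d["R"],d["t"])
E
```

```text
pics
{'clock': 0.0, 'joints': array([-8.47436949e-01,  3.85575592e-01,  6.62994871e-03, -4.69567444e-04,
       -1.19399057e+00, -2.58594994e-01]), 'joint_vel': array([-0.00060908, -0.00194185, -0.00134367, -0.00124883, -0.00228919,
        0.00190808]), 'joint_efforts': array([ 7.03067435e-04, -3.92286050e+01,  1.88396734e+01,  4.18601543e+00,
       -4.63300006e-03, -7.25170707e-06]), 'position': array([ 279.88360169, -558.18594621,  230.21606625]), 'ee_rot': array([-2.30211902e-01,  9.73139912e-01,  1.04644056e-03, -3.12022623e-04]), 'contact_force': array([0.65708989, 0.24932294, 0.45665539]), 'wrist_torque': array([0.0061654 , 0.01214357, 0.00098537]), 'grasp_force': 0.0, 'gripper_width': 85.41430819909608}
top 510.720161622057 510.720161622057 325.36955899196556 200.07244116036765 [[ 0.01932963 -0.99965743  0.01764628]
 [-0.9840188  -0.02214609 -0.17668205]
 [ 0.17701232 -0.01394907 -0.98410978]] [  61.91685334  540.0327251  1221.03230096]
scene 482.8068945842333 482.8068945842333 320.50519172807213 204.58812663848573 [[ 0.48773017 -0.8726961   0.02282098]
 [-0.53164426 -0.31765545 -0.78514291]
 [ 0.69244036  0.37080524 -0.61889403]] [-191.05170476  373.60782054  998.1523418 ]
```

View pics/top0.png

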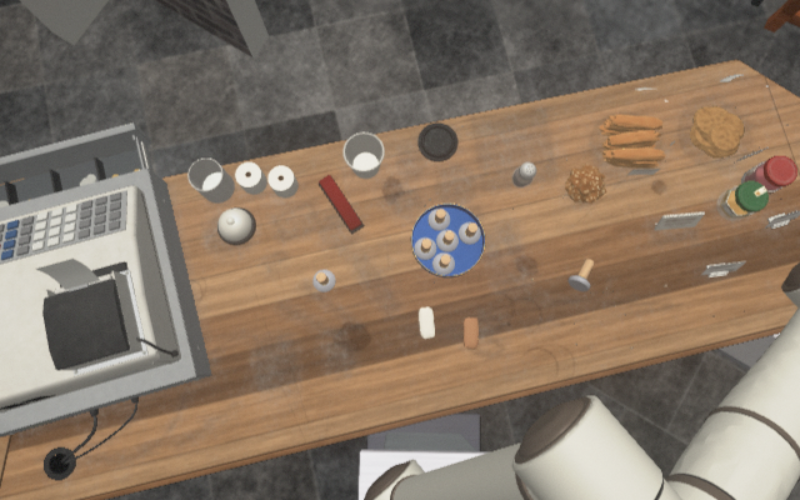

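View pics/scene0.png

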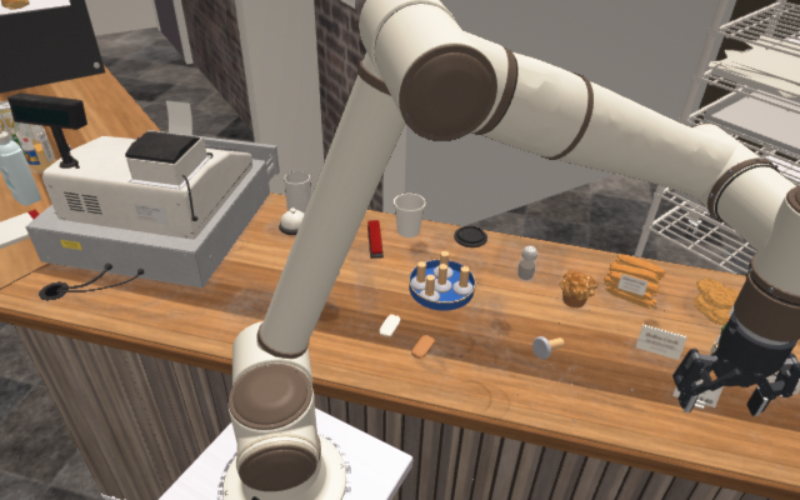

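The top view shows the tin at about (448,240) holding five stamps, stamp_6 at (323,280), and the toppled stamp at (583,275) with its knob pointing up and right, away from the robot. Next I measure positions from the depth image.

```bash
python3 - <<'E'
from h import *
d=dict(np.load("top0.npz"));W=cloud(d);f=d["frame"]
def reg(c,r):# 800-px coordinates
    m=np.zeros(W.shape[:2],bool);x,y=int(c[0]*.8),int(c[1]*.8);m[y-r:y+r+1,x-r:x+r+1]=1;return m
hsv=cv2.cvtColor(f,cv2.COLOR_RGB2HSV)
m=reg((448,240),34)
# knob tops
k=m&(W[...,2]>56)
n,l,st,c=cv2.connectedComponentsWithStats(k.astype(np.uint8))
for i in range(1,n):
    p=W[l==i];print(i,st[i][4],c[i].round(1),p.mean(0).round(1),np.ptp(p,axis=0).round(1))
rim=m&(abs(W[...,2]-25)<5)&(hsv[...,0]<40)
p=W[m&(abs(W[...,2]-26)<2.5)]
b=m&(hsv[...,0]>100)&(hsv[...,0]<125)&(hsv[...,1]>120)
q=W[b];print("blue",q.min(0),q.max(0))
e=(W-q.mean(0))
x,y=p[:,0],p[:,1]
A=np.c_[2*x,2*y,np.ones(len(x))];s=np.linalg.lstsq(A,x*x+y*y,rcond=None)[0];print("rim fit",s[:2],np.sqrt(s[2]+s[0]**2+s[1]**2),len(x))
m=reg((323,280),14);k=m&(W[...,2]>54);p=W[k];print("s6",p.mean(0),np.ptp(p,axis=0),k.sum())
m=reg((583,273),20);k=m&(W[...,2]>6);p=W[k];print("s7",p.min(0),p.max(0),k.sum())
print("table z",np.nanmedian(W[reg((520,300),10)][:,2]))
kn=m&(W[...,2]>6)&(hsv[...,1]>80);p=W[k]
np.save("s7.npy",p)
# knob axis from the scene points: PCA of the pts
for u in range(0):pass
c=p[:,:2].mean(0);w,v=np.linalg.eigh(np.cov((p[:,:2]-c).T));a=v[:,1];a*=np.sign(a[0]);t=(p[:,:2]-c)@a;o=(p[:,:2]-c)@v[:,0]
print("axis",a,np.degrees(np.arctan2(a[1],a[0])),c,t.min(),t.max())
for lo in range(-40,45,6):
    s=(t>=lo)&(t<lo+6)
    if s.any():print(lo,s.sum(),o[s].min().round(1),o[s].max().round(1),p[s,2].max().round(1))
cr=f[150:235,305:410]
cv2.imwrite("pics/c0.png",np.hstack([cv2.resize(f[160:225,320:400],(480,390),interpolation=cv2.INTER_CUBIC),cv2.resize(f[195:245,445:485],(312,390),interpolation=cv2.INTER_CUBIC)])[...,::-1])
E
```

```text
1 53 [352.4 171.1] [609.9   8.   65.1] [19.2 17.6 15.7]
2 53 [377.7 182.4] [582.9 -54.8  64.6] [18.8 17.1 13.8]
3 52 [359.2 188.8] [565.6  -9.4  65.1] [18.4 17.2 12.7]
4 53 [340.7 195.4] [548.   36.1  64.8] [17.9 17.2 14.9]
5 55 [356.1 207.8] [517.9  -2.   65.6] [19.2 19.1 14.7]
blue [nan nan nan] [nan nan nan]
rim fit [566.01699664 -10.19166325] 70.47742853403962 188
s6 [478.38851099 239.51881985  61.9874415 ] [19.76687456 18.43474001 13.89479198] 56
s7 [ 458.98363129 -338.97306271    6.05384733] [ 554.41984079 -240.11072763   48.71197606] 322
table z 0.3973098435299874
axis [ 0.84102731 -0.54099266] -32.751239090503304 [ 496.28871924 -282.07587098] -30.694797222296188 72.58539413767525
-34 2 -26.1 -10.1 6.2
-28 32 -25.3 17.4 28.8
-22 78 -20.8 39.5 46.3
-16 46 -33.4 23.0 48.7
-10 18 -11.0 47.2 45.8
-4 16 -47.5 58.7 33.9
2 20 -54.6 8.2 30.4
8 18 -56.1 29.3 32.1
14 21 -34.8 56.6 31.3
20 18 -58.6 28.9 26.4
26 21 -11.3 21.3 26.2
32 16 -11.3 42.7 23.0
38 8 -8.2 35.1 23.6
44 1 7.4 7.4 6.7
```

View pics/c0.png

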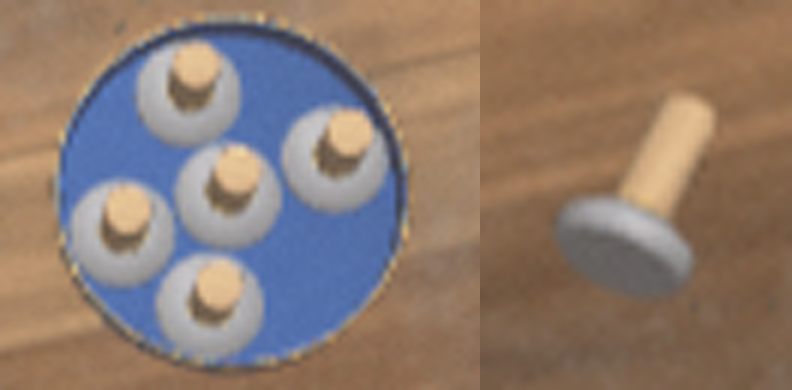

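Left crop: five knobs in the tin, with the top-right stamp (350,130 in the crop) next to a wide gap. Right crop: the toppled stamp's knob runs from about (645,205) to (692,105), the end farthest from the robot. Next I back-project those pixels.

```bash
cat >> h.py <<'E'
def ray(d,u,v,z):
    R=np.array(d["R"]);t=np.array(d["t"]);C=-R.T@t
    r=R.T@np.array([(u-d["cx"])/d["fx"],(v-d["cy"])/d["fy"],1]);return C+r*(z-C[2])/r[2]
E
python3 - <<'E'
from h import *
d=dict(np.load("top0.npz"))
C=np.array([566,-10])
for n,x,y in[("A",197,64),("B",352,132),("C",236,170),("D",127,211),("E",218,285)]:
    p=ray(d,320+x/6-.5,160+y/6-.5,65.5)[:2];print(n,p.round(1))
# tin rim extreme pixels (crop): left 57, right 407, top 14, bottom 367
for x,y in[(57,190),(407,190),(230,14),(230,367)]: print(ray(d,320+x/6-.5,160+y/6-.5,26).round(1))
a=ray(d,445+165/7.8-.5,195+205/7.8-.5,20.4);b=ray(d,445+213/7.8-.5,195+105/7.8-.5,8.9)
v=(b-a)[:2];print(a,b,np.hypot(*v),np.degrees(np.arctan2(v[1],v[0])))
W=cloud(d);m=np.zeros(W.shape[:2],bool);m[200:240,452:482]=1
k=m&(W[...,2]>9);n,l,st,c=cv2.connectedComponentsWithStats(k.astype(np.uint8))
i=1+st[1:,4].argmax();p=W[l==i];print(st[i],p.mean(0))
hs=cv2.cvtColor(d["frame"],cv2.COLOR_RGB2HSV)
ks=p[(hs[l==i][:,1]>75)];bs=p[(hs[l==i][:,1]<=75)];print(len(ks),ks.mean(0),len(bs),bs.mean(0))
q=ks[:,:2]-ks[:,:2].mean(0);w,vv=np.linalg.eigh(q.T@q);print(vv[:,1],np.degrees(np.arctan2(vv[1,1],vv[0,1])), (q@vv[:,1]).min(),(q@vv[:,1]).max())
E
```

```text
A [612.1   8.1]
B [584.9 -56. ]
C [567.8  -8.3]
D [549.7  36.2]
E [519.9  -1.4]
[565.6  64.1  26. ]
[569.  -84.1  26. ]
[644.   -8.4  26. ]
[491.8  -9.7  26. ]
[ 498.23139412 -283.3781543    20.4       ] [ 533.45910623 -303.60195643    8.9       ] 40.62011661099165 -29.859610578152836
[455 207  20  27 284] [ 494.84356239 -280.70127825   28.41303664]
116 [ 513.19431054 -291.35764438   23.10696042] 168 [ 482.17280772 -273.34331116   32.07675594]
[-0.91588372  0.40144366] 156.33154048734252 -22.074175704234516 42.32964122627543
```

```bash
python3 -m jog '[[[0.38,0.45,-0.15],[0,0,-0.06],-1],[[0.76,0.9,-0.3],[0,0,-0.12],-1],[[0.76,0.9,-0.3],[0,0,-0.18],-1],[[0.76,0.9,-0.3],[0,0,-0.24],-1]]'
python3 -m jog '[[[0.76,0.9,-0.3],[0,0,-0.232],-1],[[0.76,0.9,-0.3],[0,0,-0.232],-1],[[0.76,0.9,-0.3],[0,0,-0.232],-1],[[0.76,0.9,-0.3],[0,0,-0.232],-1]]'
python3 -m jog '[[[0.76,0.9,-0.3],[0.0417,0.0722,0],-1],[[0.76,0.9,-0.3],[0.0417,0.0722,0],-1],[[0.76,0.9,-0.3],[0.0417,0.0722,0],-1],[[0.76,0.9,-0.3],[0.0417,0.0722,0],-1],[[0.76,0.9,-0.3],[0.0417,0.0722,0],-1]]'
python3 - <<'E'
from h import *
from scipy.spatial.transform import Rotation as Ro
s=read_state();print(s["clock"],s["position"],s["joints"],s["contact_force"],"\n",Ro.from_quat(s["ee_rot"]).as_matrix().round(3))
d=get_image("scene");f=d["frame"];cv2.imwrite("pics/a1.png",f[180:360,320:600][...,::-1].repeat(2,0).repeat(2,1))
E
```

```text
clock: 0.5
position: [357.3, -465.9, 199.8]
ee_rot: [0.02, 1.0, 0.001, -0.001]
contact_force: [0.0, 0.9, -0.4]
gripper_width: 85.1
grasp_force: 0.0
clock: 0.9
position: [433.4, -375.7, 169.6]
ee_rot: [0.259, 0.966, 0.001, -0.001]
contact_force: [0.1, 0.3, 0.3]
gripper_width: 85.6
grasp_force: 0.0
clock: 1.4
position: [508.0, -288.3, 140.7]
ee_rot: [0.257, 0.962, 0.022, -0.085]
contact_force: [-0.2, 0.1, 0.3]
gripper_width: 85.3
grasp_force: 0.0
1.4 [ 507.99791255 -288.33544746  140.74643507] [-0.26298949  0.47995496 -0.0723544  -0.04800361 -1.18920262 -1.808874  ] [-0.18435037  0.06419766  0.29105407] 
 [[-0.853  0.499 -0.152]
 [ 0.492  0.866  0.087]
 [ 0.175 -0.    -0.985]]
```

View pics/a1.png

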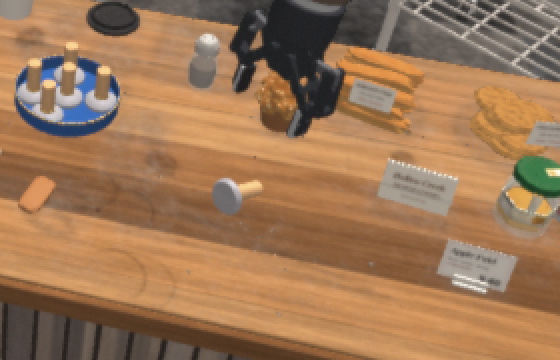

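The open gripper is above the toppled stamp, with the fingers straddling its axis. I'll go down and close.

```bash
python3 -m jog '[[[0,0,-0.45],[0,0,0],-1],[[0,0,-0.9],[0,0,0],-1],[[0,0,-0.9],[0,0,0],-1]]' >/dev/null
python3 -m jog '[[[0,0,-0.25],[0,0,0],-1],[[0,0,-0.47],[0,0,0],-1],[[0,0,-0.47],[0,0,0],-1]]'
python3 -m jog '[[[0,0,0],[0,0,0],0],[[0,0,0],[0,0,0],0.5],[[0,0,0],[0,0,0],0.8],[[0,0,0],[0,0,0],1],[[0,0,0],[0,0,0],1],[[0,0,0],[0,0,0],1],[[0,0,0],[0,0,0],1],[[0,0,0],[0,0,0],1],[[0,0,0],[0,0,0],1],[[0,0,0],[0,0,0],1]]'
```

```text
clock: 2.05
position: [506.7, -289.2, 4.0]
ee_rot: [0.259, 0.962, 0.023, -0.086]
contact_force: [-0.7, 0.5, -0.4]
gripper_width: 85.3
grasp_force: 0.0
clock: 3.05
position: [508.7, -288.9, 5.2]
ee_rot: [0.258, 0.962, 0.022, -0.084]
contact_force: [-0.5, 0.4, 5.6]
gripper_width: 17.8
grasp_force: 57.7
```

```bash
python3 -m jog '[[[0,0,0.3],[0,0,0],1],[[0,0,0.7],[0,0,0],1],[[0,0,0.9],[-0.03,-0.052,0],1],[[0,0,0.9],[-0.06,-0.104,0],1],[[0,0,0.9],[-0.09,-0.156,0],1],[[0,0,0.9],[-0.12,-0.208,0],1],[[0,0,0.9],[-0.15,-0.26,0],1],[[0,0,0.9],[-0.18,-0.312,0],1],[[0,0,0.9],[-0.21,-0.364,0],1],[[0,0,0.9],[-0.24,-0.416,0],1],[[0,0,0.9],[-0.27,-0.468,0],1],[[0,0,0.9],[-0.3,-0.52,0],1],[[0,0,0.9],[-0.3,-0.52,0],1],[[0,0,0.9],[-0.3,-0.52,0],1]]'
python3 - <<'E'
from h import *
from scipy.spatial.transform import Rotation as Ro
s=read_state();print(s["joints"],"\n",Ro.from_quat(s["ee_rot"]).as_matrix().round(3))
d=get_image("scene");np.savez("s1.npz",**d);e=get_image("top");np.savez("t1.npz",**e)
cv2.imwrite("pics/a2.png",np.hstack([cv2.resize(x["frame"][a:a+130,b:b+130],(400,400),interpolation=cv2.INTER_CUBIC) for x,a,b in((d,180,370),(e,150,400))])[...,::-1])
E
```

```text
clock: 4.45
position: [471.7, -370.2, 178.4]
ee_rot: [0.11, 0.947, -0.227, 0.199]
contact_force: [28.2, 51.7, -3.6]
gripper_width: 17.5
grasp_force: 58.5
[-0.71941457  0.17708298 -0.87049453  2.05344622 -0.15944195 -3.09744657] 
 [[-0.897  0.298  0.326]
 [ 0.118  0.873 -0.473]
 [-0.426 -0.386 -0.818]]
```

View pics/a2.png

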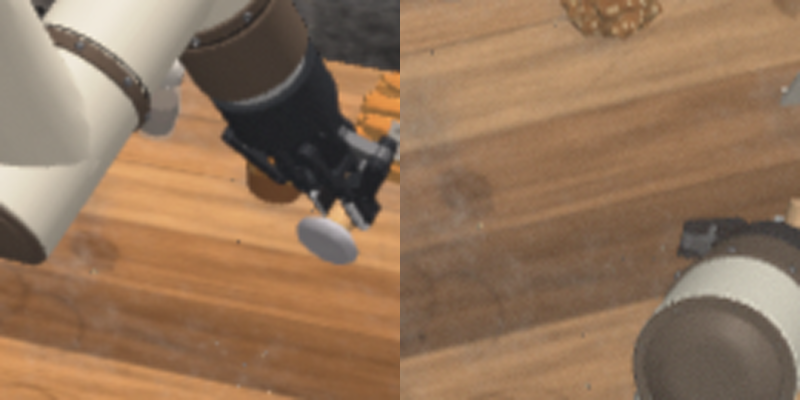

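The stamp is held by the knob, but the forward tilt has run the wrist into its joint limits. I'll turn back, lay it down, and regrasp with the tool tilted back further.

```bash
cat >> h.py <<'E'
from scipy.spatial.transform import Rotation as Ro
def toolR(az,tilt,fa):
    "tool down, y at azimuth az (deg), then pitched forward by tilt towards azimuth fa"
    a=np.radians(az);y=np.array([np.cos(a),np.sin(a),0]);z=np.array([0,0,-1.]);R=np.c_[np.cross(y,z),y,z]
    f=np.radians(fa);n=np.array([np.sin(f),-np.cos(f),0])
    return Ro.from_rotvec(n*np.radians(tilt))*Ro.from_matrix(R)
def turn(R):
    return ((R*Ro.from_quat(read_state()["ee_rot"]).inv()).as_rotvec(degrees=True)/120).round(4)
E
python3 - <<'E'
from h import *
s=read_state();print(s["position"],s["joints"],s["contact_force"],turn(toolR(60,-10,-30)),turn(toolR(60,20,-30)))
E
```

```text
[ 471.01252131 -371.06804058  180.27199059] [-0.71973289  0.17406473 -0.87066986  2.04987194 -0.16047662 -3.09584099] [ 0.79362963 -0.15332972 -0.72901236] [ 0.2958  0.2067 -0.1491] [ 0.1988 -0.0212 -0.1025]
```

```bash
python3 -m jog '[[[0.1,0.2,0],[0.05,0.035,-0.025],1],[[0.2,0.4,0],[0.1,0.07,-0.05],1],[[0.3,0.6,0],[0.15,0.1,-0.075],1],[[0.37,0.82,-0.1],[0.2,0.14,-0.1],1],[[0.37,0.82,-0.3],[0.25,0.17,-0.125],1],[[0.37,0.82,-0.5],[0.2958,0.2067,-0.1491],1],[[0.37,0.82,-0.5],[0.2958,0.2067,-0.1491],1],[[0.37,0.82,-0.5],[0.2958,0.2067,-0.1491],1],[[0.37,0.82,-0.5],[0.2958,0.2067,-0.1491],1]]'
python3 - <<'E'
from h import *
s=read_state();print(s["joints"],turn(toolR(60,-10,-30)))
E
```

```text
clock: 5.45
position: [510.0, -282.5, 126.7]
ee_rot: [0.23, 0.972, -0.042, -0.02]
contact_force: [-0.7, -1.6, -1.2]
gripper_width: 18.1
grasp_force: 58.6
[-0.18600541  0.41735604 -0.26653912  0.102185   -0.93257632 -1.91197749] [ 0.0733  0.0449 -0.032 ]
```

```bash
python3 -m jog '[[[-0.013,-0.064,-0.3],[0.0733,0.0449,-0.032],1],[[-0.013,-0.064,-0.7],[0.0733,0.0449,-0.032],1],[[-0.013,-0.064,-0.9],[0.0733,0.0449,-0.032],1],[[-0.013,-0.064,-0.9],[0.0733,0.0449,-0.032],1],[[-0.013,-0.064,-0.9],[0.0733,0.0449,-0.032],1]]'
python3 - <<'E'
from h import *
s=read_state();print(s["position"],s["joints"],turn(toolR(60,-10,-30)))
E
```

```text
clock: 5.95
position: [509.3, -294.1, 39.6]
ee_rot: [0.26, 0.962, 0.019, -0.08]
contact_force: [0.8, -0.2, -0.9]
gripper_width: 17.4
grasp_force: 58.6
[ 509.33202665 -294.10653573   39.58577445] [-0.26804132  0.59314491 -0.16689379 -0.04447289 -0.97176075 -1.80325567] [0.0047 0.0028 0.0021]
```

```bash
python3 -m jog '[[[0,0,-0.2],[0.0047,0.0028,0.0021],1],[[0,0,-0.3],[0.0047,0.0028,0.0021],1],[[0,0,-0.33],[0.0047,0.0028,0.0021],1],[[0,0,-0.335],[0.0047,0.0028,0.0021],1]]'
python3 -m jog '[[[0,0,0],[0,0,0],0.4],[[0,0,0],[0,0,0],-0.2],[[0,0,0],[0,0,0],-1],[[0,0,0],[0,0,0],-1],[[0,0,0],[0,0,0],-1],[[0,0,0],[0,0,0],-1]]'
python3 -m jog '[[[0,0,0.4],[0,0,0],-1],[[0,0,0.8],[0.02,0.036,0],-1],[[0,0,0.8],[0.045,0.078,0],-1],[[0,0,0.8],[0.07,0.12,0],-1],[[0,0,0.8],[0.1,0.17,0],-1],[[0,0,0.8],[0.125,0.2165,0],-1],[[0,0,0.8],[0.125,0.2165,0],-1]]'
python3 - <<'E'
from h import *
s=read_state();print(s["position"],s["joints"],turn(toolR(60,-40,-30)))
d=get_image("top");np.savez("t2.npz",**d);e=get_image("scene");f,g=d["frame"],e["frame"]
cv2.imwrite("pics/a3.png",np.hstack([cv2.resize(f[180:260,430:510],(400,400),interpolation=cv2.INTER_CUBIC),cv2.resize(g[220:320,380:480],(400,400),interpolation=cv2.INTER_CUBIC)])[...,::-1])
E
```

```text
clock: 6.35
position: [509.3, -294.2, 7.0]
ee_rot: [0.258, 0.962, 0.023, -0.083]
contact_force: [-0.7, 0.1, -1.4]
gripper_width: 17.7
grasp_force: 58.6
clock: 6.95
position: [509.0, -294.3, 6.5]
ee_rot: [0.259, 0.962, 0.023, -0.084]
contact_force: [-0.5, -0.2, 0.4]
gripper_width: 85.3
grasp_force: 0.0
clock: 7.65
position: [509.0, -294.4, 82.2]
ee_rot: [0.244, 0.906, 0.09, -0.333]
contact_force: [-1.2, 0.4, -1.1]
gripper_width: 85.7
grasp_force: 0.0
[ 509.01308377 -294.37383441   82.21728808] [-0.32055641  0.82247151  0.28086802 -0.13416484 -1.72100793 -1.74936528] [-0.0012 -0.0024  0.0015]
```

View pics/a3.png

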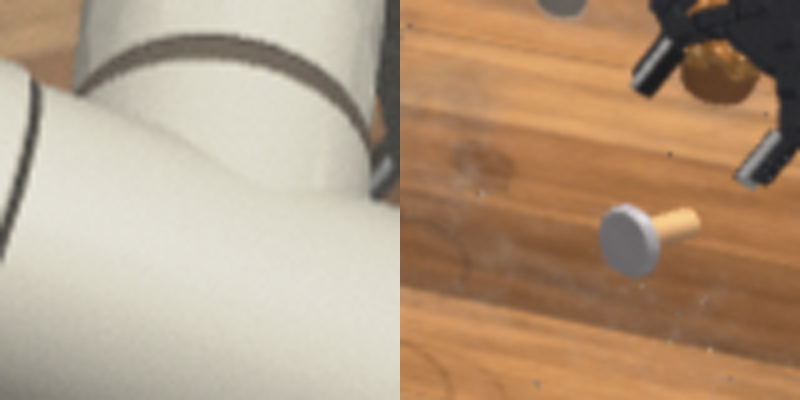

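The right crop shows the stamp still lying with its knob away from the robot, and the gripper behind it tilted back 40°. I'll go down and regrasp.

```bash
python3 -m jog '[[[-0.036,0.024,-0.4],[0,0,0],-1],[[-0.036,0.024,-0.7],[0,0,0],-1],[[-0.036,0.024,-0.725],[0,0,0],-1],[[-0.036,0.024,-0.725],[0,0,0],-1]]'
python3 -m jog '[[[0,0,0],[0,0,0],0],[[0,0,0],[0,0,0],0.5],[[0,0,0],[0,0,0],0.8],[[0,0,0],[0,0,0],1],[[0,0,0],[0,0,0],1],[[0,0,0],[0,0,0],1],[[0,0,0],[0,0,0],1],[[0,0,0],[0,0,0],1]]'
```

```text
clock: 8.15
position: [505.3, -292.0, 15.1]
ee_rot: [0.244, 0.908, 0.088, -0.33]
contact_force: [-0.2, -0.5, 0.4]
gripper_width: 85.3
grasp_force: 0.0
clock: 8.95
position: [505.6, -292.1, 14.5]
ee_rot: [0.244, 0.908, 0.089, -0.33]
contact_force: [1.7, -0.7, 4.4]
gripper_width: 17.2
grasp_force: 57.6
```

```bash
python3 -m jog '[[[0,0,0],[0,0,0],0.3],[[0,0,0],[0,0,0],0],[[0,0,-0.02],[0,0,0],0],[[0,0,-0.045],[0,0,0],0],[[0,0,-0.045],[0,0,0],0.5],[[0,0,-0.045],[0,0,0],1],[[0,0,-0.045],[0,0,0],1],[[0,0,-0.045],[0,0,0],1],[[0,0,-0.045],[0,0,0],1],[[0,0,-0.045],[0,0,0],1]]'
python3 -m jog '[[[0,0,0.3],[0,0,0],1],[[0,0,0.6],[0,0,0],1],[[0,0,0.8],[-0.03,-0.052,0],1],[[0,0,0.8],[-0.06,-0.104,0],1],[[0,0,0.8],[-0.09,-0.156,0],1],[[0,0,0.8],[-0.12,-0.208,0],1],[[0,0,0.8],[-0.15,-0.26,0],1],[[0,0,0.8],[-0.18,-0.312,0],1],[[0,0,0.8],[-0.21,-0.364,0],1],[[0,0,0.8],[-0.24,-0.416,0],1],[[0,0,0.8],[-0.27,-0.465,0],1],[[0,0,0.8],[-0.27,-0.465,0],1]]'
python3 - <<'E'
from h import *
s=read_state();print(s["position"],s["joints"],turn(toolR(60,20,-30)),turn(toolR(60,24,-30)))
d=get_image("scene");np.savez("s3.npz",**d);g=d["frame"]
cv2.imwrite("pics/a4.png",cv2.resize(g[190:310,390:510],(480,480),interpolation=cv2.INTER_CUBIC)[...,::-1])
E
```

```text
clock: 9.95
position: [505.4, -291.9, 9.4]
ee_rot: [0.244, 0.908, 0.089, -0.33]
contact_force: [-0.5, -0.5, -0.3]
gripper_width: 17.4
grasp_force: 58.2
clock: 11.15
position: [506.7, -296.1, 105.8]
ee_rot: [0.253, 0.947, -0.047, 0.192]
contact_force: [15.7, 6.0, 0.2]
gripper_width: 18.0
grasp_force: 58.6
[ 506.73022889 -296.06683315  105.84789275] [-0.25750287  0.29494669 -0.75964453  0.62463457 -0.15939114 -2.43536313] [ 0.0079  0.0218 -0.0016] [-0.0087 -0.0071 -0.0018]
```

View pics/a4.png

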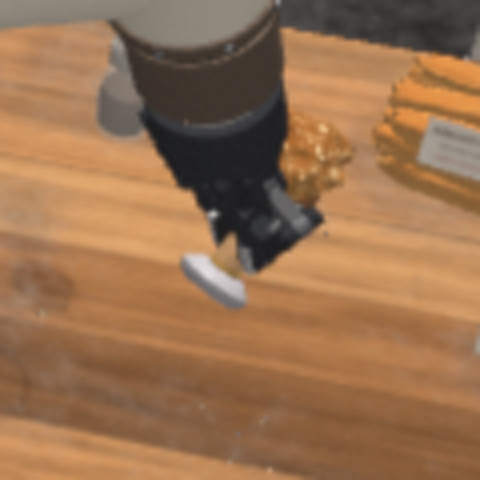

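The stamp is held foot down, leaning about 40°. I'll move outward, where the wrist can tilt further.

```bash
python3 - <<'E'
from h import *
print(turn(toolR(60,35,-30)))
d=dict(np.load("top0.npz"));print(ray(d,468,150,25),ray(d,420,142,60))
E
python3 -m jog '[[[0.2,-0.1,0],[0,0,0],1],[[0.35,-0.2,0],[-0.02,-0.03,0],1],[[0.35,-0.2,0],[-0.055,-0.087,0],1],[[0.35,-0.2,0],[-0.055,-0.087,0],1],[[0.35,-0.2,-0.2],[-0.055,-0.087,0],1],[[0.35,-0.2,-0.4],[-0.055,-0.087,0],1],[[0.35,-0.2,-0.4],[-0.055,-0.087,0],1]]'
python3 - <<'E'
from h import *
s=read_state();print(s["position"],s["joints"],"\n",Ro.from_quat(s["ee_rot"]).as_matrix().round(3))
d=get_image("scene");W=cloud(d);np.savez("s4.npz",**d)
E
```

```text
[-0.054  -0.0886 -0.0013]
[ 682.57408845 -293.56585475   25.        ] [ 690.33163924 -162.09899989   60.        ]
clock: 11.9
position: [541.0, -365.8, 103.3]
ee_rot: [0.232, 0.932, -0.021, 0.278]
contact_force: [0.4, 0.4, -0.5]
gripper_width: 18.0
grasp_force: 59.1
[ 540.96093472 -365.77643406  103.28861085] [-0.35888915  0.38421662 -0.46280399 -0.12685333 -0.16128379 -1.58086568] 
 [[-0.738  0.445  0.507]
 [ 0.421  0.891 -0.169]
 [-0.527  0.089 -0.845]]
```

```bash
python3 - <<'E'
from h import *
print(turn(toolR(68,30,-22)),turn(toolR(68,34,-22)))
E

```

```text
[-0.0333  0.0309  0.0393] [-0.047   0.0006  0.0378]
```

```bash
python3 -m jog '[[[0.2,0.3,0],[-0.01,0.01,0.01],1],[[0.4,0.6,0],[-0.02,0.02,0.02],1],[[0.59,0.9,0],[-0.0333,0.0309,0.0393],1],[[0.59,0.9,0],[-0.0333,0.0309,0.0393],1],[[0.59,0.9,0],[-0.0333,0.0309,0.0393],1]]'
python3 -m jog '[[[0,0.17,0],[0,0,0],1],[[0,0.34,-0.2],[0,0,0],1],[[0,0.34,-0.5],[0,0,0],1],[[0,0.34,-0.5],[0,0,0],1]]'
python3 - <<'E'
from h import *
s=read_state();print(s["position"],s["joints"],"\n",Ro.from_quat(s["ee_rot"]).as_matrix().round(3),turn(toolR(68,30,-22)))
d=get_image("scene");np.savez("s4.npz",**d);g=d["frame"]
cv2.imwrite("pics/a5.png",cv2.resize(g[170:310,370:510],(560,560),interpolation=cv2.INTER_CUBIC)[...,::-1])
E
```

```text
clock: 12.45
position: [604.4, -284.3, 121.4]
ee_rot: [0.18, 0.953, -0.034, 0.24]
contact_force: [-0.8, 0.9, -2.1]
gripper_width: 18.0
grasp_force: 59.2
clock: 12.85
position: [608.6, -261.9, 84.1]
ee_rot: [0.179, 0.958, -0.016, 0.223]
contact_force: [-1.2, -0.1, -0.8]
gripper_width: 17.7
grasp_force: 59.2
[ 608.6227997  -261.92232652   84.13668295] [-0.15192824  0.43076497 -0.53741237  0.2887497  -0.16123805 -2.06275408] 
 [[-0.837  0.35   0.421]
 [ 0.336  0.935 -0.111]
 [-0.432  0.049 -0.9  ]] [-0.0348 -0.0254 -0.0133]
```

View pics/a5.png

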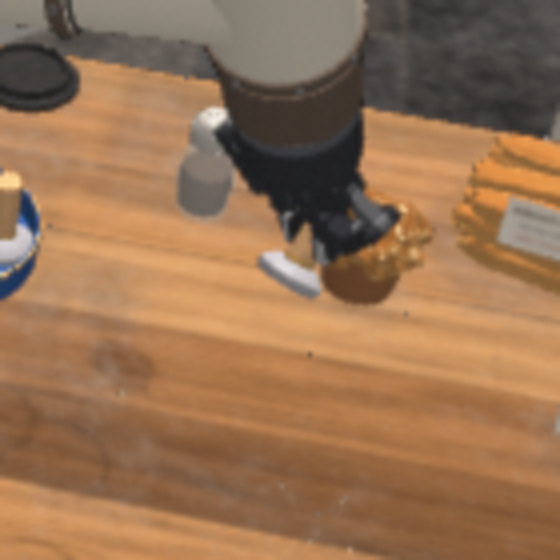

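The stamp now leans roughly 30–38°, foot down. I'll lower it in small steps until it touches.

```bash
python3 -m jog '[[[0,0,-0.2],[0,0,0],1],[[0,0,-0.4],[0,0,0],1],[[0,0,-0.4],[0,0,0],1],[[0,0,-0.4],[0,0,0],1]]'
python3 - <<'E'
from h import *
s=read_state();print(s["position"],s["joints"],"\n",Ro.from_quat(s["ee_rot"]).as_matrix().round(3))
d=get_image("scene");np.savez("s5.npz",**d);W=cloud(d)
m=np.zeros(W.shape[:2],bool);m[215:260,420:460]=1
hs=cv2.cvtColor(d["frame"],cv2.COLOR_RGB2HSV)
k=m&(hs[...,1]<45)&(hs[...,2]>120)&(W[...,2]<80);p=W[k];print(k.sum(),p.mean(0),np.percentile(p[:,2],[1,5,50,99]))
E
```

```text
clock: 13.3
position: [612.2, -267.9, 54.6]
ee_rot: [0.175, 0.96, -0.007, 0.219]
contact_force: [0.6, 0.2, -0.8]
gripper_width: 17.7
grasp_force: 59.2
[ 612.16764044 -267.89651115   54.62587236] [-0.16334752  0.48739721 -0.48374533  0.1365943  -0.16021164 -1.89885904] 
 [[-0.843  0.34   0.417]
 [ 0.333  0.938 -0.091]
 [-0.423  0.063 -0.904]]
78 [ 586.46030469 -257.69705156   49.97601016] [37.90451216 40.02552755 51.45280081 62.31055353]
```

```bash
python3 -m jog '[[[0,0,-0.2],[0,0,0],1],[[0,0,-0.28],[0,0,0],1],[[0,0,-0.28],[0,0,0],1],[[0,0,-0.28],[0,0,0],1]]'
python3 - <<'E'
from h import *
s=read_state();print(s["position"],s["joints"],"\n",Ro.from_quat(s["ee_rot"]).as_matrix().round(3))
d=get_image("scene");np.savez("s5.npz",**d);W=cloud(d)
m=np.zeros(W.shape[:2],bool);m[215:275,420:460]=1
hs=cv2.cvtColor(d["frame"],cv2.COLOR_RGB2HSV)
k=m&(hs[...,1]<45)&(hs[...,2]>120)&(W[...,2]<80);p=W[k];print(k.sum(),p.mean(0),np.percentile(p[:,2],[1,5,50,99]))
cv2.imwrite("pics/a6.png",cv2.resize(d["frame"][200:290,390:480],(540,540),interpolation=cv2.INTER_CUBIC)[...,::-1])
E
```

```text
clock: 13.75
position: [614.4, -271.5, 31.5]
ee_rot: [0.174, 0.961, -0.001, 0.217]
contact_force: [0.3, -0.9, 0.5]
gripper_width: 18.1
grasp_force: 58.9
[ 614.43192237 -271.49714435   31.49396894] [-0.17411287  0.53049501 -0.44373283  0.0254498  -0.15950449 -1.77878659] 
 [[-0.846  0.334  0.416]
 [ 0.333  0.94  -0.077]
 [-0.417  0.073 -0.906]]
78 [ 590.36666912 -258.81831464   28.72216448] [17.91192186 19.71861711 29.05349119 45.72956756]
```

View pics/a6.png

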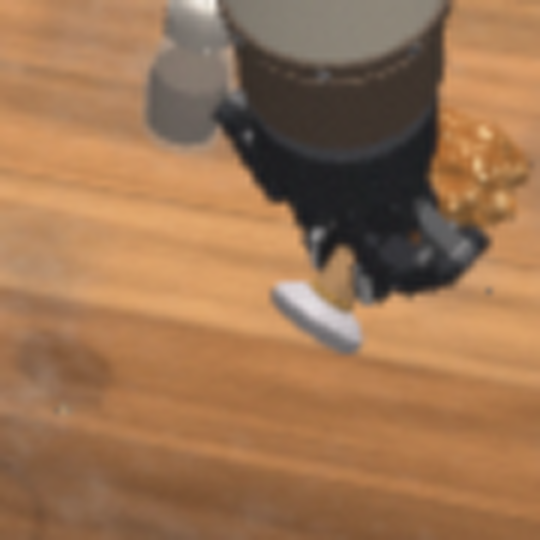

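The stamp hangs about 15 mm above the worktop, clear of the muffin. I'll lower it further while watching the force.

```bash
python3 -m jog '[[[0,0,-0.08],[0,0,0],1],[[0,0,-0.1],[0,0,0],1],[[0,0,-0.1],[0,0,0],1]]' | grep -E "pos|cont"
python3 -m jog '[[[0,0,-0.03],[0,0,0],1],[[0,0,-0.03],[0,0,0],1],[[0,0,-0.03],[0,0,0],1]]'| grep -E "pos|cont"
python3 - <<'E'
from h import *
s=read_state();print(s["joints"],"\n",Ro.from_quat(s["ee_rot"]).as_matrix().round(3))
d=get_image("scene");W=cloud(d)
m=np.zeros(W.shape[:2],bool);m[215:285,420:465]=1
hs=cv2.cvtColor(d["frame"],cv2.COLOR_RGB2HSV)
k=m&(hs[...,1]<45)&(hs[...,2]>120)&(W[...,2]<80);p=W[k];print(k.sum(),p.mean(0),np.percentile(p[:,2],[1,5,50,99]))
E
```

```text
position: [619.3, -273.3, 28.4]
contact_force: [-5.0, 2.6, 22.2]
position: [620.9, -273.7, 27.3]
contact_force: [-3.1, 2.2, 24.2]
[-0.17913527  0.54457334 -0.41827613 -0.02210412 -0.15948083 -1.72420702] 
 [[-0.842  0.329  0.427]
 [ 0.33   0.941 -0.074]
 [-0.426  0.079 -0.901]]
70 [ 590.72916123 -260.3309407    31.91026618] [17.89989472 23.14765661 32.33718492 55.39892752]
```

```bash
python3 -m jog '[[[0,0,0.03],[0,0,0],1],[[0,0,0.03],[0,0,0],1]]'| grep -E "pos|cont"
python3 -m jog '[[[0,0,0],[0,0,0],0.4],[[0,0,0],[0,0,0],0],[[0,0,0],[0,0,0],-0.3],[[0,0,0],[0,0,0],-0.3],[[0,0,0],[0,0,0],-0.3],[[0,0,0],[0,0,0],-0.3],[[0,0,0],[0,0,0],-0.3],[[0,0,0],[0,0,0],-0.3]]'
python3 - <<'E'
from h import *
d=get_image("scene");np.savez("s6.npz",**d)
s=read_state();print(s["position"],s["joints"])
cv2.imwrite("pics/a7.png",cv2.resize(d["frame"][200:290,390:480],(540,540),interpolation=cv2.INTER_CUBIC)[...,::-1])
E
```

```text
position: [619.9, -273.5, 27.7]
contact_force: [0.9, 1.3, 13.3]
clock: 15.45
position: [613.9, -272.8, 20.9]
ee_rot: [0.174, 0.961, 0.002, 0.214]
contact_force: [0.2, 0.1, 0.2]
gripper_width: 55.6
grasp_force: 0.0
[ 613.88146505 -272.79363646   20.94581451] [-0.17998455  0.5488261  -0.42470778 -0.02539498 -0.16679705 -1.72406986]
```

View pics/a7.png

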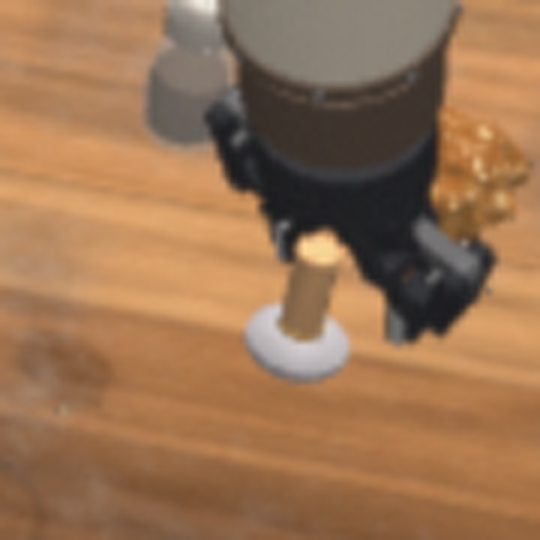

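The stamp now stands upright between the open fingers. I'll check the clearance before backing off.

```bash
python3 - <<'E'
from h import *
d=dict(np.load("s6.npz"));print(ray(d,390+318/6-.5,200+245/6-.5,62.5),ray(d,390+298/6-.5,200+345/6-.5,6))
print(turn(toolR(90,0,0)))
E
```

```text
[ 587.09180631 -257.08125907   62.5       ] [ 583.10835275 -259.54603728    6.        ]
[-0.0018  0.2066  0.168 ]
```

```bash
python3 -m jog '[[[-0.14,0.03,0.3],[0,0,0],-0.3],[[-0.28,0.055,0.6],[0,0,0],-0.3],[[-0.42,0.08,0.9],[0,0.0,0],-0.3],[[-0.6,0.2,0.95],[0,0.06,0.05],-0.3],[[-0.8,0.3,1],[0,0.12,0.1],-0.3],[[-0.9,0.3,1],[0,0.18,0.15],-0.3],[[-0.9,0.3,1],[-0.0018,0.2066,0.168],-0.3],[[-0.9,0.3,1],[-0.0018,0.2066,0.168],-0.3]]'
python3 - <<'E'
from h import *
s=read_state();print(s["position"],turn(toolR(90,0,0)),turn(toolR(120,0,0)))
d=get_image("scene");np.savez("s7.npz",**d);e=get_image("top");np.savez("t7.npz",**e)
for n,x,zt in(("scene",d,62.5),("top",e,62.5)):
    W=cloud(x);k=(np.abs(W[...,0]-585)<18)&(np.abs(W[...,1]+258)<18)&(np.abs(W[...,2]-62)<4)
    v,u=np.nonzero(k);print(n,k.sum(),W[k].mean(0) if k.any() else 0,u.mean() if k.any() else 0)
W=cloud(d);k=(np.abs(W[...,2]-65)<3)&(np.hypot(W[...,0]-567,W[...,1]+9)<66)
n,l,st,c=cv2.connectedComponentsWithStats(k.astype(np.uint8))
for i in range(1,n):print(st[i][4],W[l==i].mean(0).round(1))
E
```

```text
clock: 16.3
position: [526.0, -242.8, 121.1]
ee_rot: [-0.001, 1.0, -0.0, 0.001]
contact_force: [0.2, 0.2, 0.0]
gripper_width: 55.3
grasp_force: 0.0
[ 525.96786889 -242.84967214  121.07941203] [ 0.0003  0.0007 -0.0006] [1.000e-04 8.000e-04 2.494e-01]
scene 30 [ 584.0300147  -259.0493926    61.11351978] 442.76666666666665
top 0 0 0
21 [611.2   9.7  64.7]
26 [549.7  37.   64.8]
27 [567.5  -7.9  64.3]
28 [583.9 -52.8  64.7]
29 [ 5.189e+02 -5.000e-01  6.430e+01]
```

s7 stands at about (584.5,-258.5). I'll take it afresh by its knob, with the fingers turned to azimuth 141° for the free slot at 231°.

```bash
python3 -m jog '[[[0.2,-0.05,0],[0,0,0.07],-0.3],[[0.4,-0.1,0],[0,0,0.14],-0.3],[[0.585,-0.157,0],[0,0,0.21],-0.3],[[0.585,-0.157,0],[0,0,0.28],-0.3],[[0.585,-0.157,0],[0,0,0.35],-0.3],[[0.585,-0.157,0],[0,0,0.424],-0.3],[[0.585,-0.157,0],[0,0,0.424],-0.3]]' | grep pos
python3 -m jog '[[[0,0,-0.3],[0,0,0],-0.3],[[0,0,-0.6],[0,0,0],-0.3],[[0,0,-0.93],[0,0,0],-0.3],[[0,0,-0.93],[0,0,0],-0.3],[[0,0,-0.93],[0,0,0],0.3],[[0,0,-0.93],[0,0,0],0.7],[[0,0,-0.93],[0,0,0],1],[[0,0,-0.93],[0,0,0],1],[[0,0,-0.93],[0,0,0],1],[[0,0,-0.93],[0,0,0],1],[[0,0,-0.93],[0,0,0],1]]'
python3 -m jog '[[[0,0,0.3],[0,0,0],1],[[0,0,0.7],[0,0,0],1],[[-0.2,0.3,0.7],[0,0,0],1],[[-0.4,0.7,0.7],[0,0,0],1],[[-0.6,1,0.7],[0,0,0],1],[[-0.6,1,0.7],[0,0,0],1],[[-0.6,1,0.7],[0,0,0],1]]'
python3 - <<'E'
from h import *
s=read_state();print(s["position"],s["joints"],turn(toolR(141,0,0)))
d=get_image("scene");np.savez("s8.npz",**d);W=cloud(d)
p=s["position"];hs=cv2.cvtColor(d["frame"],cv2.COLOR_RGB2HSV)
k=(hs[...,1]<45)&(hs[...,2]>110)&(np.hypot(W[...,0]-p[0],W[...,1]-p[1])<32)&(W[...,2]<92)&(W[...,2]>50)
print(k.sum(),W[k].mean(0),W[k].min(0),W[k].max(0))
cv2.imwrite("pics/a8.png",cv2.resize(d["frame"][180:280,340:440],(500,500),interpolation=cv2.INTER_CUBIC)[...,::-1])
E
```

```text
position: [581.4, -258.4, 120.7]
clock: 18.2
position: [583.9, -258.9, 30.3]
ee_rot: [-0.43, 0.903, -0.001, 0.002]
contact_force: [-0.2, -0.3, 5.9]
gripper_width: 18.4
grasp_force: 58.8
clock: 18.9
position: [522.2, -157.8, 98.5]
ee_rot: [-0.43, 0.903, -0.0, 0.0]
contact_force: [0.8, -0.3, -0.9]
gripper_width: 18.5
grasp_force: 59.2
[ 522.24269943 -157.81232421   98.54932076] [ 3.67430469e-03  3.86427491e-01 -3.63712047e-01 -3.20960695e-04
 -8.19959644e-01 -6.84739193e-01] [-0.0001  0.0003  0.0003]
125 [ 512.43086445 -159.472462     78.98254541] [ 498.54421728 -178.73226555   70.92900565] [ 538.57392514 -136.05985748   88.38620019]
```

View pics/a8.png

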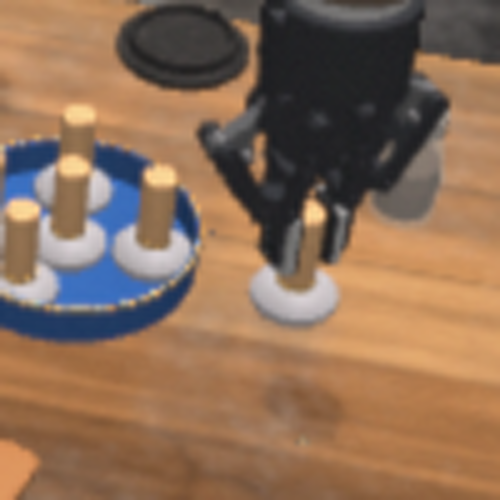

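s7 hangs upright in the grip, base centre about under the TCP. I'll carry it over the free slot at (537.6,-45.3).

```bash
python3 -m jog '[[[0.05,0.2,0.15],[0,0,0],1],[[0.1,0.6,0.15],[0,0,0],1],[[0.154,1,0.15],[0,0,0],1],[[0.154,1,0.15],[0,0,0],1]]' | grep pos
python3 -m jog '[[[0,0.125,0],[0,0,0],1],[[0,0.125,-0.1],[0,0,0],1],[[0,0.125,-0.3],[0,0,0],1],[[0,0.125,-0.3],[0,0,0],1],[[0,0.125,-0.3],[0,0,0],1]]' | grep -E "pos|cont"
python3 - <<'E'
from h import *
s=read_state();p=s["position"];print(p)
for n in("scene","top"):
    d=get_image(n);np.savez(n[0]+"9.npz",**d);W=cloud(d)
    k=(np.abs(W[...,2]-65)<3)&(np.hypot(W[...,0]-567,W[...,1]+9)<66)
    m,l,st,c=cv2.connectedComponentsWithStats(k.astype(np.uint8))
    for i in range(1,m):
        if st[i][4]>8: print(n,st[i][4],W[l==i].mean(0).round(1))
    if n=="scene":
        hs=cv2.cvtColor(d["frame"],cv2.COLOR_RGB2HSV)
        k=(hs[...,1]<45)&(hs[...,2]>110)&(np.hypot(W[...,0]-p[0],W[...,1]-p[1])<32)&(W[...,2]<76)&(W[...,2]>50)
        print(k.sum(),W[k].min(0),W[k].max(0))
E
```

```text
position: [539.7, -55.8, 113.2]
position: [537.5, -46.9, 82.4]
contact_force: [0.5, -0.3, -0.4]
[537.47772228 -46.89793873  82.43219261]
scene 27 [550.4  37.5  64.3]
scene 12 [564.1  -4.2  65.1]
scene 13 [585.  -57.2  65.2]
scene 27 [519.3  -1.4  64.4]
scene 56 [531.5 -49.1  65. ]
124 [512.2568004  -68.85655943  52.38490332] [560.0263084  -24.40668685  71.40106126]
top 42 [518.   -2.4  65.4]
```

```bash
python3 -m jog '[[[0,0.015,-0.1],[0,0,0],1],[[0,0.015,-0.2],[0,0,0],1],[[0,0.015,-0.28],[0,0,0],1],[[0,0.015,-0.34],[0,0,0],1],[[0,0.015,-0.38],[0,0,0],1]]' | grep -E "pos|cont"
python3 -m jog '[[[0,0,-0.03],[0,0,0],1],[[0,0,-0.06],[0,0,0],1],[[0,0,-0.09],[0,0,0],1],[[0,0,-0.1],[0,0,0],1]]' | grep -E "pos|cont"
```

```text
position: [537.5, -44.5, 44.1]
contact_force: [0.7, 0.9, -0.6]
position: [537.7, -44.5, 34.8]
contact_force: [-0.5, 0.8, -1.2]
```

```bash
python3 -m jog '[[[0,0,-0.015],[0,0,0],1],[[0,0,-0.02],[0,0,0],1],[[0,0,-0.02],[0,0,0],1]]' | grep -E "pos|cont"
python3 -m jog '[[[0,0,0],[0,0,0],0.55],[[0,0,0],[0,0,0],0.5],[[0,0,0],[0,0,0],0.5],[[0,0,0],[0,0,0],0.5],[[0,0,0],[0,0,0],0.5]]'
python3 -m jog '[[[0,0,0.3],[0,0,0],0.5],[[0,0,0.6],[0,0,0],0.5],[[0,0,0.9],[0,0,0],0.5],[[0,0,0.9],[0,0,0],0.5]]' | grep -E "pos|cont"
```

```text
position: [537.9, -44.5, 33.3]
contact_force: [-0.3, 0.2, 1.1]
clock: 21.65
position: [537.9, -44.4, 33.1]
ee_rot: [-0.43, 0.903, 0.0, 0.0]
contact_force: [0.1, 0.0, -0.6]
gripper_width: 20.9
grasp_force: 0.0
position: [540.8, -44.2, 127.6]
contact_force: [1.1, -0.1, 0.9]
```

```bash
python3 -m jog '[[[0.3,0.2,0],[0,0,-0.07],0],[[0.68,0.53,0],[0,0,-0.14],0],[[0.68,0.53,0],[0,0,-0.21],0],[[0.68,0.53,0],[0,0,-0.246],0],[[0.68,0.53,0],[0,0,-0.246],0],[[0.68,0.53,0],[0,0,-0.246],0]]' 
cat > k.py <<'E'
from h import *
for n in("scene","top"):
    d=get_image(n);W=cloud(d)
    k=(np.abs(W[...,2]-65)<3)&(np.hypot(W[...,0]-567,W[...,1]+9)<66)
    m,l,st,c=cv2.connectedComponentsWithStats(k.astype(np.uint8))
    for i in range(1,m):
        q=W[l==i].mean(0)
        if st[i][4]>8: print(n,st[i][4],q.round(1),np.hypot(*(q[:2]-[567.5,-9])).round(1),np.degrees(np.arctan2(q[1]+9,q[0]-567.5)).round(1))
print(read_state()["position"])
E
python3 k.py
```

```text
clock: 22.65
position: [605.4, 8.4, 122.5]
ee_rot: [-0.186, 0.983, 0.0, -0.0]
contact_force: [1.0, -0.0, 0.0]
gripper_width: 42.7
grasp_force: 0.0
scene 22 [610.4  10.3  65.1] 47.1 24.2
scene 24 [550.1  37.9  64.7] 50.0 110.4
scene 28 [566.8  -7.6  64.5] 1.5 116.7
scene 28 [583.9 -52.9  64.6] 46.8 -69.6
scene 27 [518.7   0.   64.6] 49.6 169.5
scene 30 [535.6 -43.9  64.5] 47.2 -132.4
top 18 [605.2   7.3  64.8] 41.1 23.4
top 34 [583.  -55.   65.4] 48.5 -71.4
top 40 [566.5  -9.8  65.2] 1.3 -144.0
top 30 [548.6  35.1  65.2] 47.9 113.2
top 37 [534.7 -45.4  65.2] 49.0 -132.1
top 39 [518.4  -2.5  65.7] 49.5 172.4
[605.54589883   8.31168549 122.89057172]
```

s7 is in its slot. Next I grasp stamp_3 and move it along the wall from 22° to about 51°.

```bash
python3 -m jog '[[[0.05,0.005,-0.2],[0,0,0],0],[[0.06,0.005,-0.5],[0,0,0],0],[[0.06,0.005,-0.8],[0,0,0],0],[[0.06,0.005,-0.895],[0,0,0],0],[[0.06,0.005,-0.895],[0,0,0],0.5],[[0.06,0.005,-0.895],[0,0,0],1],[[0.06,0.005,-0.895],[0,0,0],1],[[0.06,0.005,-0.895],[0,0,0],1],[[0.06,0.005,-0.895],[0,0,0],1]]'
python3 -m jog '[[[0,0,0.015],[0,0,0],1],[[0,0,0.02],[0,0,0],1],[[0,0,0.02],[0,0,0],1]]' | grep -E "pos|cont"
```

```text
clock: 23.65
position: [612.2, 9.1, 34.4]
ee_rot: [-0.185, 0.983, 0.0, 0.001]
contact_force: [0.5, 0.7, -0.9]
gripper_width: 18.2
grasp_force: 58.5
position: [612.0, 9.1, 35.8]
contact_force: [-0.3, 0.3, -1.0]
```

```bash
python3 -m jog '[[[-0.025,0.05,0],[0,0,0],1],[[-0.055,0.1,0],[0,0,0],1],[[-0.1,0.15,0],[0,0,0],1],[[-0.143,0.19,0],[0,0,0],1],[[-0.143,0.19,0],[0,0,0],1],[[-0.143,0.19,-0.02],[0,0,0],1],[[-0.143,0.19,-0.024],[0,0,0],1]]' | grep -E "pos|cont"
python3 -m jog '[[[0,0,0],[0,0,0],0.55],[[0,0,0],[0,0,0],0.4],[[0,0,0],[0,0,0],0.4],[[0,0,0],[0,0,0],0.4],[[0,0,0.3],[0,0,0],0.4],[[0,0,0.6],[0,0,0],0.4],[[0,0,0.9],[0,0,0],0.4],[[0,0,0.9],[0,0,0],0.4]]' | grep -E "pos|cont|width"
python3 k.py
```

```text
position: [597.8, 28.4, 34.1]
contact_force: [-2.5, 2.9, 6.3]
position: [600.6, 28.5, 127.9]
contact_force: [-0.3, 0.2, 0.1]
gripper_width: 25.4
scene 23 [596.6  27.9  64.3] 47.0 51.7
scene 28 [548.6  37.   64.5] 49.7 112.3
scene 25 [567.4  -8.1  64.2] 0.9 96.3
scene 22 [584.7 -54.2  64.2] 48.4 -69.2
scene 29 [ 5.194e+02 -5.000e-01  6.410e+01] 48.9 169.9
scene 26 [535.8 -44.9  64.7] 47.9 -131.5
top 30 [595.1  25.2  65.1] 44.0 51.1
top 39 [583.3 -55.4  65.4] 49.0 -71.2
top 35 [566.4  -9.8  65.7] 1.3 -143.6
top 37 [549.1  36.6  65.2] 49.2 111.9
top 29 [536.8 -43.9  65.3] 46.5 -131.4
top 38 [519.   -2.1  65. ] 49.0 171.9
[597.64837274  28.03089158 123.60352936]
```

Stamp_3 now sits at 51.5°, which leaves a slot at about -9.5°. Next is stamp_6.

```bash
python3 - <<'E'
from h import *
d=get_image("scene");W=cloud(d);k=(np.abs(W[...,2]-62)<3)&(np.hypot(W[...,0]-480,W[...,1]-240)<25);print(k.sum(),W[k].mean(0))
d=dict(np.load("top0.npz"));print(ray(d,323*.8,0,62.5)[1]);W=cloud(d);k=(np.abs(W[...,2]-62)<3)&(np.hypot(W[...,0]-480,W[...,1]-240)<25);print(k.sum(),W[k].mean(0))
E
python3 -m jog '[[[-0.2,0.35,0],[0,0,-0.065],0],[[-0.39,0.7,0],[0,0,-0.13],0],[[-0.6,1,0],[0,0,-0.2],-0.2],[[-0.6,1,0],[0,0,-0.258],-0.2],[[-0.6,1,0],[0,0,-0.258],-0.2],[[-0.6,1,0],[0,0,-0.258],-0.2]]' | grep pos
python3 -m jog '[[[-0.3,0.5,0],[0,0,0],-0.2],[[-0.58,1,0],[0,0,0],-0.2],[[-0.58,1,0],[0,0,0],-0.2],[[-0.58,1,0],[0,0,0],-0.2]]' | grep -E "pos|width"
```

```text
22 [479.42702121 241.59353639  61.25774381]
260.07432009189074
40 [479.0296953  239.06530209  61.72364751]
position: [537.1, 127.7, 122.1]
position: [479.0, 229.1, 122.7]
gripper_width: 51.2
```

Stamp_6 is at about (479.5,240.5), so I shift 11 mm in y, go down and grip.

```bash
python3 -m jog '[[[0.005,0.115,0],[0,0,0],-0.2],[[0.005,0.115,-0.4],[0,0,0],-0.2],[[0.005,0.115,-0.8],[0,0,0],-0.2],[[0.005,0.115,-0.93],[0,0,0],-0.2],[[0.005,0.115,-0.93],[0,0,0],-0.2],[[0.005,0.115,-0.93],[0,0,0],0.4],[[0.005,0.115,-0.93],[0,0,0],1],[[0.005,0.115,-0.93],[0,0,0],1],[[0.005,0.115,-0.93],[0,0,0],1],[[0.005,0.115,-0.93],[0,0,0],1],[[0.005,0.115,-0.93],[0,0,0],1]]'
python3 -m jog '[[[0,0,0.4],[0,0,0],1],[[0,0,0.85],[0,0,0],1],[[0.2,-0.3,0.85],[0,0,0],1],[[0.4,-0.6,0.85],[0,0,0],1],[[0.6,-1,0.85],[0,0,0],1],[[0.6,-1,0.85],[0,0,0],1],[[0.6,-1,0.85],[0,0,0],1]]' | grep -E "pos|width"
python3 -c "
from h import *
print(read_state()['position'],turn(toolR(80.5,0,0)))"
```

```text
clock: 27.7
position: [481.1, 240.2, 31.4]
ee_rot: [0.083, 0.997, 0.001, 0.001]
contact_force: [0.7, -0.3, 5.5]
gripper_width: 18.4
grasp_force: 59.1
position: [539.3, 138.3, 114.3]
gripper_width: 18.3
[539.30660825 138.32617593 114.26251187] [ 0.0002 -0.001   0.0021]
```

```bash
python3 -m jog '[[[0.2,-0.3,0],[0,0,0],1],[[0.4,-0.6,0],[0,0,0],1],[[0.6,-0.9,0],[0,0,0],1],[[0.6,-0.9,0],[0,0,0],1],[[0.6,-0.9,0],[0,0,0],1]]' | grep -E "pos"
python3 -m jog '[[[0.15,-0.4,0],[0,0,0],1],[[0.154,-0.65,0],[0,0,0],1],[[0.154,-0.65,-0.2],[0,0,0],1],[[0.154,-0.65,-0.3],[0,0,0],1],[[0.154,-0.65,-0.3],[0,0,0],1]]' | grep -E "pos"
python3 - <<'E'
from h import *
s=read_state();p=s["position"];print(p,turn(toolR(80.5,0,0)))
d=get_image("scene");W=cloud(d)
hs=cv2.cvtColor(d["frame"],cv2.COLOR_RGB2HSV)
k=(hs[...,1]<45)&(hs[...,2]>110)&(np.hypot(W[...,0]-p[0],W[...,1]-p[1])<32)&(W[...,2]<80)&(W[...,2]>50)
print(k.sum(),W[k].min(0),W[k].max(0))
E
python3 k.py
```

```text
position: [599.3, 50.0, 114.3]
position: [613.5, -14.3, 83.2]
[613.46404291 -14.25599609  83.1689311 ] [ 0.0002 -0.0022  0.0001]
103 [586.76348    -36.41175297  54.64681464] [625.52417737   5.34422469  69.83982641]
scene 25 [597.   28.8  64.6] 48.0 52.1
scene 50 [605.7 -17.2  65.4] 39.1 -12.1
scene 24 [549.8  37.4  65. ] 49.6 110.9
scene 27 [566.7  -8.2  64.6] 1.1 136.8
scene 26 [585.2 -53.   63.9] 47.4 -68.1
scene 27 [ 5.193e+02 -3.000e-01  6.450e+01] 49.0 169.8
scene 28 [536.2 -44.4  64.7] 47.3 -131.5
top 60 [599.5 -12.6  65.1] 32.2 -6.4
top 40 [596.   27.3  65.6] 46.2 51.8
top 37 [583.2 -55.4  64.9] 49.0 -71.3
top 42 [566.   -9.3  65.7] 1.5 -170.1
top 38 [547.8  35.4  65.6] 48.6 113.9
top 36 [535.7 -45.6  65.2] 48.5 -131.0
top 40 [518.4  -1.9  65.2] 49.6 171.7
[615.72319943 -14.27301139  85.72037097]
```

```bash
python3 -m jog '[[[0.01,-0.02,-0.1],[0,0,0],1],[[0.01,-0.02,-0.2],[0,0,0],1],[[0.01,-0.02,-0.3],[0,0,0],1],[[0.01,-0.02,-0.36],[0,0,0],1],[[0.01,-0.02,-0.38],[0,0,0],1],[[0.01,-0.02,-0.38],[0,0,0],1]]' | grep -E "pos|cont"
python3 -m jog '[[[0,0,-0.03],[0,0,0],1],[[0,0,-0.06],[0,0,0],1],[[0,0,-0.09],[0,0,0],1],[[0,0,-0.09],[0,0,0],1]]' | grep -E "pos|cont"
```

```text
position: [616.2, -17.6, 46.6]
contact_force: [-0.7, 0.0, -1.8]
position: [616.1, -17.5, 37.7]
contact_force: [1.0, 0.1, -1.9]
```

```bash
python3 -m jog '[[[0,0,-0.015],[0,0,0],1],[[0,0,-0.03],[0,0,0],1],[[0,0,-0.035],[0,0,0],1],[[0,0,-0.035],[0,0,0],1]]' | grep -E "pos|cont"
python3 -m jog '[[[0,0,0],[0,0,0],0.55],[[0,0,0],[0,0,0],0.4],[[0,0,0],[0,0,0],0.4],[[0,0,0],[0,0,0],0.4],[[0,0,0.3],[0,0,0],0.4],[[0,0,0.6],[0,0,0],0.4],[[0,0,0.9],[0,0,0],0.4],[[-0.4,-0.4,0.9],[0,0,0],0.4],[[-0.8,-0.9,0.9],[0,0,0],0.4],[[-0.8,-0.9,0.9],[0,0,0],0.4],[[-0.8,-0.9,0.9],[0,0,0],0.4]]' | grep -E "pos|cont|width|clock"
python3 k.py
python3 - <<'E'
from h import *
d=get_image("scene");cv2.imwrite("pics/a9.png",cv2.resize(d["frame"][190:260,315:395],(640,560),interpolation=cv2.INTER_CUBIC)[...,::-1])
E
```

```text
position: [616.4, -17.5, 34.6]
contact_force: [-0.0, -0.3, -1.3]
clock: 32.05
position: [534.6, -109.3, 125.1]
contact_force: [0.0, -0.6, -0.2]
gripper_width: 26.0
scene 26 [596.9  28.3  64.2] 47.5 51.8
scene 22 [614.  -17.7  64.3] 47.3 -10.6
scene 27 [549.8  38.   64.6] 50.2 110.6
scene 25 [568.   -6.4  64.2] 2.6 79.1
scene 26 [583.6 -53.2  64.5] 47.0 -70.0
scene 29 [519.7  -1.3  64.2] 48.4 170.9
scene 26 [536.8 -43.7  64.5] 46.3 -131.5
top 32 [534.5 -46.9  65.1] 50.2 -131.0
[ 537.07156276 -107.65999212  125.08892151]
```

View pics/a9.png

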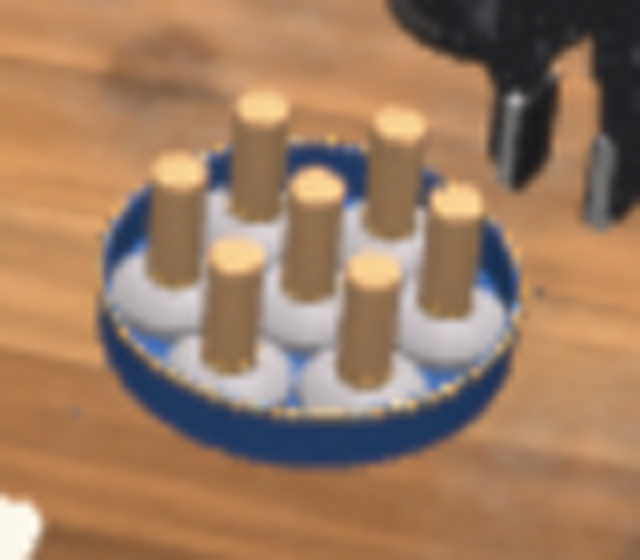

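All seven stamps stand upright and flat in the tin, one in the middle (315,185) with six round it, and the gripper is clear. All the knob tops read about 64.5 mm, so each foot is on the tin floor.

```bash
python3 -c "
from bench import job_done
print(job_done())"
```

```text
the job is handed in; nothing more can be done
None
```

I handed the job in at about 32 s of the 72 s: the last picture shows all seven stamps standing upright in the tin, one in the middle and six round it. The toppled one was stood up on the worktop, let go and then taken afresh by its knob; I did not re-measure the stapler, shaker, bell and sachets, and the hand-in returned no verdict.

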